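# Wake the touchless sensor, then run the wafer carriage home

### The job

On this cleanroom bench, point at the blue-ringed touchless sensor: hold the fingertips about 3 cm above its black window, without touching it, for two full seconds, and do not touch or hover low over the yellow- or red-ringed sensors. Then gently push the wafer carriage by its blue end face fully home under the camera head, without grasping anything and without touching the wafer. Back away and leave the bottle, the jar and the wafer case where they stand.

Things in the scene. Friction and masses are not known exactly. Their poses are not given: they have to be found in the camera images.
- window_blue (a point): blue-ringed touchless sensor: fixed flat steel disc 68 mm across, with a blue ring 58 mm across round a black window 32 mm across. This point: centre of the window's top, 56 mm above the table, z up. It lies on a grey console 290 x 110 mm, 42 mm high, in a row with the two others, 90 mm apart, in any order. It wakes when fingertips come within 30 mm sideways and about 70 mm above.
- window_yellow (a point): yellow-ringed touchless sensor: fixed flat steel disc 68 mm across, with a yellow ring 58 mm across round a black window 32 mm across. This point: centre of the window's top, 56 mm above the table, z up. It lies on a grey console 290 x 110 mm, 42 mm high, in a row with the two others, 90 mm apart, in any order. It wakes when fingertips come within 30 mm sideways and about 70 mm above.
- window_red (a point): red-ringed touchless sensor: fixed flat steel disc 68 mm across, with a red ring 58 mm across round a black window 32 mm across. This point: centre of the window's top, 56 mm above the table, z up. It lies on a grey console 290 x 110 mm, 42 mm high, in a row with the two others, 90 mm apart, in any order. It wakes when fingertips come within 30 mm sideways and about 70 mm above.
- push_pad (a point): centre of the blue end face of the wafer carriage, the face to push on: upright, 110 mm wide, 34 mm high, a blue band on the edge above it; this point 45 mm above the table. Its x axis points the way to push, square to the face, into the station; z is up. The carriage is an aluminium block 210 mm long, 130 mm wide, its top 66 mm above the table.
- station: fixed white wafer station; origin on the table, x axis along the slide. Bed 460 x 200 mm from x = -200 to +260 mm, 18 mm high, with two rails 24 mm high. The blue face is at x = -150 mm when out, -30 mm when home. A column at the far end carries a camera head over x = 60 to 255 mm: its lens, at x = 120 mm, begins 130 mm above the table, the head's top is at 250 mm, the lamp's at 265 mm.
- carriage (a joint): travel of the carriage in m, growing as it is pushed into the station: 0 fully out, 0.120 home against the stop. It starts between 0 and 0.04, slides with about 3 N of friction and stays where it is left.
- wafer (a point): dark round wafer 100 mm across and 3 mm thick, fixed on the carriage's chuck, its centre 150 mm ahead of the blue face; this point is the centre of its top face, 75 mm above the table. Not to be touched.
- bottle: loose amber bottle with a white cap, 64 mm across, 150 mm high; origin at the centre of its underside. To be left alone.
- jar: loose white jar with a green lid, 56 mm across, 70 mm high; origin at the centre of its underside. To be left alone.
- wafer_case: loose flat round blue wafer case, 112 mm across, 26 mm high; origin at the centre of its underside. To be left alone.

How it is judged:
On the way, in this order (a step that is already met when the one before it is completed fails the run):
1. the fingertips dwell just above the blue-ringed sensor for 1.5 s, within 25 mm sideways (horizontal distance between the grasp point and window_blue below 0.025 m and z of the grasp point in the frame of window_blue between 0.015 and 0.085 m), for 1.5 s.
2. then the carriage is pushed home (value of joint carriage above 0.114 m), for 0.2 s.
At the end, for the whole second after the job is handed in: The carriage rests within 6 mm of its home stop, and the bottle, jar and wafer case stand upright within 15 mm of where they began (value of joint carriage above 0.114 m and velocity of joint carriage between -0.01 and 0.01 m/s and distance of each of bottle, jar, wafer_case from where it was at the start of the episode below 0.015 m and angle between each of bottle, jar, wafer_case's own z axis and vertical below 0.15 rad); the robot touches nothing.
It fails at once if a touchless sensor is touched (contact force between anything else and sensor_blue above 0.3 N or contact force between anything else and sensor_yellow above 0.3 N or contact force between anything else and sensor_red above 0.3 N).
It fails at once if the fingers hover low over the yellow- or red-ringed sensor (within 30 mm sideways, tips under about 70 mm above it) ((horizontal distance between the grasp point and window_yellow below 0.03 m and z of the grasp point in the frame of window_yellow below 0.09 m) or (horizontal distance between the grasp point and window_red below 0.03 m and z of the grasp point in the frame of window_red below 0.09 m)).
It fails at once if the wafer is touched (contact force between anything else and carriage_c3 above 0.3 N).
It fails at once if the carriage is shoved with more than 60 N or slammed faster than 0.3 m/s (contact force between anything else and carriage above 60 N or velocity of joint carriage above 0.3 m/s).
It fails at once if the bottle, jar or wafer case is lifted or moved more than 20 mm (distance of any of bottle, jar, wafer_case from where it was at the start of the episode above 0.02 m).
It also fails if it takes over 54 s, if anything falls off the work surface, if the arm or the gripper's body presses on something with over 40 N, if the wrist force passes 120 N, or if a joint passes its speed limit or range.

### The arm

A 6-joint arm with a two-finger parallel gripper is mounted at the origin on the work surface. World frame = base frame: x ahead of the robot, y to its left, z up, the work surface at z = 0. Lengths are in m, angles in rad, forces in N, time in s.
With the tool pointing down it reaches from about 0.225 to 0.875 m from the base axis. Payload 3.4 kg.
Tool frame: the origin (TCP) lies at the very end of the fingers, on their centre line; the grasp point (between the pads) lies 19 mm behind it; z points along the fingers, y is the line along which they close (so a half turn about z gives the same grasp; the last joint's range is limited). The gripper opens to 85 mm and grips with 20 to 120 N. Pads are 22 mm wide; open, the fingers measure 114 mm over their backs; the gripper's body (76 mm by 85 mm) begins 54 mm behind the grasp point. The pads swing forward as they close: fully open they stand 13 mm farther back than shut.
Start: joints at [-1.393, 0.276, 1.505, -0, 1.361, -0.121], TCP at [0.169, -0.55, 0.231] pointing down, gripper open.
Joint ranges: [-2.89, 2.89], [-0.75, 2.08], [0.22, 2.7], [-1.18, 4.32], [0.11, 2.71], [-2.7, 2.7]. Speed limits (rad/s): [2.57, 2.57, 3.14, 3.14, 3.14, 3.14].

### API

Orientations are given as a unit quaternion [w, x, y, z].
In Python, from rig import get_state, optics, sign_off gives the robot as it stands.
- The arm moves only by the tool send_rows, never from a script. Its argument "increments" is a list of rows, each an object with "gripper": the gripper's target within -1 to 1 (shut at 1, half-way at 0, fully open at -1); "linear": the shift along the world's x, y, z in m, a list of three; "delta_rot": the turn, a rotation vector about the world's x, y, z in rad, a list of three. In form: [{"gripper": gripper, "linear": [dx, dy, dz], "delta_rot": [rx, ry, rz]}, ...]. A call has 1 to 8 rows; each row is the pose to reach, as a shift and turn from the pose commanded when the call began; what a row does not reach only later rows make up. A row lasts 1/10 s, in which the tool goes at most 50 mm and 8.59 degrees, less where a joint would pass 70% of its speed; a pose out of reach is approached as far as the arm can. A call with a gripper value outside its range is refused whole. The fingers move at their own pace and stop on an object; "newtons" is the grip in N (left out, the last holds). Time passes only in rows, so rows that repeat a pose let the fingers close. It gives the time, the measured TCP pose, the force, the opening and the grip force at its end, in the units of the state.
- get_state(): the state, without advancing time (a new reading comes with each control period).
- optics.get_image(name): name is "scene" or "side" or "wrist"; returns a dict with "pixels" (400x640x3 uint8, blue, green, red), "K" (3x3 intrinsics, pixels), "rvec" (rotation vector, rad) and "tvec" (3), from world to camera coordinates, as OpenCV has them; the wrist camera has in their place "T_tool_cam" (4x4, takes a point from camera to tool coordinates, whose origin is the TCP and whose axes are the flange's). Camera axes: x right, y down, z forward; pixel columns grow to the right and rows downward; lengths in m; the calibration is good to about 2 mm. A picture is of the moment at which its call begins: read the wrist's pose just before it. There is no depth.
- sign_off(): hands the job in; it is judged then, once.
The state is a dict: "clock": time; "qpos": joint angles; "qd": joint speeds; "effort": joint torques, N m; "position": TCP position; "ee_rot": TCP orientation; "contact_force": force on the tool from outside, world axes, zero at the start; "moment": the same for the moment, N m; "width": finger opening in m; "gripper_force": force on a finger pad.
Only numpy, scipy, OpenCV 4.12 (cv2) and the standard library are available. Lean on these libraries where they do the work, as an engineer would, in place of code of your own. Each camera call takes 0.05 s, during which the arm holds its last target. There are 200 camera calls.

## Working session

There is one attempt and no reset: what is moved stays moved. The work goes in short steps, Python scripts to look and compute and a tool call to move; the robot and the scene stay as the last step left them, time stands still between calls to the robot, and variables do not carry over. Pictures are saved under pics/ and viewed, at most 10 in all, crops included, and the job is handed in when it is done.

Besides the shell and the picture viewer there is one more tool, called in YAML: its name, and indented under it one key for each argument. send_rows: Moves the arm, as the interface text tells. Its arguments: {"type":"object","properties":{"increments":{"type":"array"},"newtons":{"type":"number"}},"required":["increments"]}

```bash
mkdir -p pics; cat > h.py <<'E'
import numpy as np, cv2
from rig import get_state, optics, sign_off
from scipy.spatial.transform import Rotation as R
def cam(n):
    s=get_state(); d=optics.get_image(n)
    if n=='wrist':
        q=np.array(s['ee_rot']); T=np.eye(4); T[:3,:3]=R.from_quat(q[[1,2,3,0]]).as_matrix(); T[:3,3]=s['position']
        C=T@np.array(d['T_tool_cam'])
    else:
        C=np.eye(4); r=cv2.Rodrigues(np.array(d['rvec'],float))[0]; C[:3,:3]=r.T; C[:3,3]=-r.T@np.array(d['tvec']).ravel()
    return d['pixels'],np.array(d['K']),C
def ray(K,C,u,v,z):
    r=C[:3,:3]@np.linalg.inv(K)@[u,v,1]; return C[:3,3]+r*(z-C[2,3])/r[2]
E
python3 - <<'E'
from h import *
for n in('scene','side','wrist'):
    p,K,C=cam(n); cv2.imwrite(f'pics/{n}0.png',p); np.savez(f'{n}0.npz',K=K,C=C); print(n,C.round(3).tolist())
print(get_state())
E
```

```text
scene [[0.482, 0.627, -0.612, 1.441], [0.876, -0.355, 0.326, -0.455], [-0.013, -0.694, -0.72, 1.116], [0.0, 0.0, 0.0, 1.0]]
side [[-0.798, -0.446, 0.406, -0.014], [-0.603, 0.581, -0.546, 0.756], [0.007, -0.681, -0.733, 1.079], [0.0, 0.0, 0.0, 1.0]]
wrist [[0.293, -0.907, -0.303, 0.247], [-0.956, -0.279, -0.091, -0.525], [-0.002, 0.316, -0.949, 0.373], [0.0, 0.0, 0.0, 1.0]]
{'clock': 0.15, 'qpos': array([-1.39299612e+00,  2.76451686e-01,  1.50581898e+00,  2.68858629e-05,
        1.36067469e+00, -1.20984570e-01]), 'qd': array([-1.98591976e-03, -2.14368276e-03, -2.81442066e-03, -5.49874226e-05,
       -4.50870994e-05,  9.82487173e-04]), 'effort': array([ 9.49841387e-05, -4.17142797e+01, -2.46032542e+01, -2.42330725e-04,
        7.62421405e-03,  1.34763471e-05]), 'position': array([ 0.16920271, -0.54915182,  0.2306466 ]), 'ee_rot': array([-6.76453527e-04,  9.88861888e-01,  1.48834499e-01, -6.07107032e-06]), 'contact_force': array([ 0.63017409, -0.1160464 ,  0.8394009 ]), 'moment': array([-0.05450945, -0.00826188, -0.00443187]), 'gripper_force': 0.0, 'width': 0.08540097656940478}
```

View pics/scene0.png

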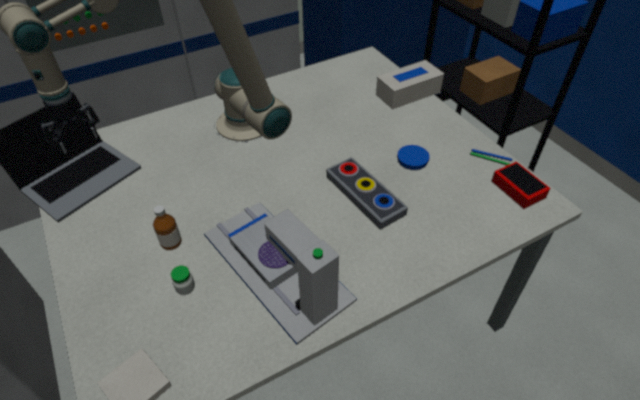

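View pics/side0.png

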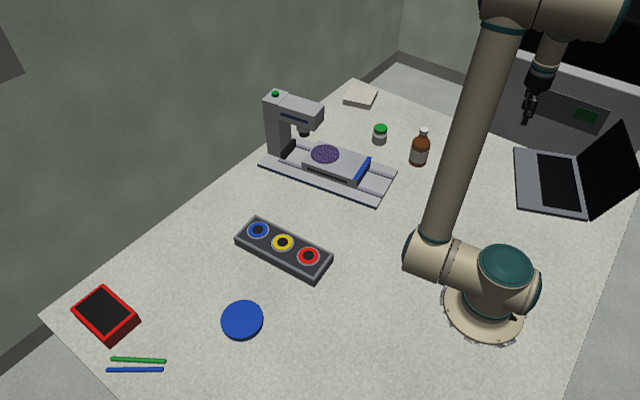

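The scene view has blue at (383,201), yellow (366,185), red (348,169), and the blue band from (229,236) to (267,215). The side view has blue at (257,230), yellow (283,243), red (308,257). Next I'll compute positions and enlarge the carriage.

```bash
python3 - <<'E'
from h import *
L=lambda n:(lambda d:(d['K'],d['C']))(np.load(n+'0.npz'))
S=L('scene');D=L('side')
for nm,a,b,z in [('blue',(383,201),(257,230),.056),('yel',(366,185),(283,243),.056),('red',(348,169),(308,257),.056),('case',(413,156),(242,319),.026),('jarlid',(180,272),(380,128),.07),('cap',(160,212),(424,131),.15),('wafer',(273,253),(325,154),.075)]:
    print(nm,ray(*S,*a,z).round(3),ray(*D,*b,z).round(3))
for p in [(229,236),(267,215)]: print('band',ray(*S,*p,.066).round(3))
a=cv2.imread('pics/scene0.png')[190:345,195:365]; b=cv2.imread('pics/side0.png')[80:215,250:410]
f=lambda i:cv2.resize(i,None,fx=5,fy=5,interpolation=cv2.INTER_CUBIC)[:,:800]
cv2.imwrite('pics/b.png',cv2.resize(b,(800,600*135//120*8//9),interpolation=cv2.INTER_CUBIC)[:600]); cv2.imwrite('pics/a.png',cv2.resize(a,None,fx=3.8,fy=3.8,interpolation=cv2.INTER_CUBIC))
E
```

```text
blue [0.645 0.196 0.056] [0.641 0.204 0.056]
yel [0.561 0.189 0.056] [0.547 0.194 0.056]
red [0.468 0.178 0.056] [0.459 0.189 0.056]
case [0.495 0.426 0.026] [0.486 0.432 0.026]
jarlid [ 0.607 -0.43   0.07 ] [ 0.604 -0.425  0.07 ]
cap [ 0.448 -0.418  0.15 ] [ 0.427 -0.409  0.15 ]
wafer [ 0.675 -0.188  0.075] [ 0.674 -0.179  0.075]
band [ 0.551 -0.269  0.066]
band [ 0.531 -0.141  0.066]
```

View pics/a.png

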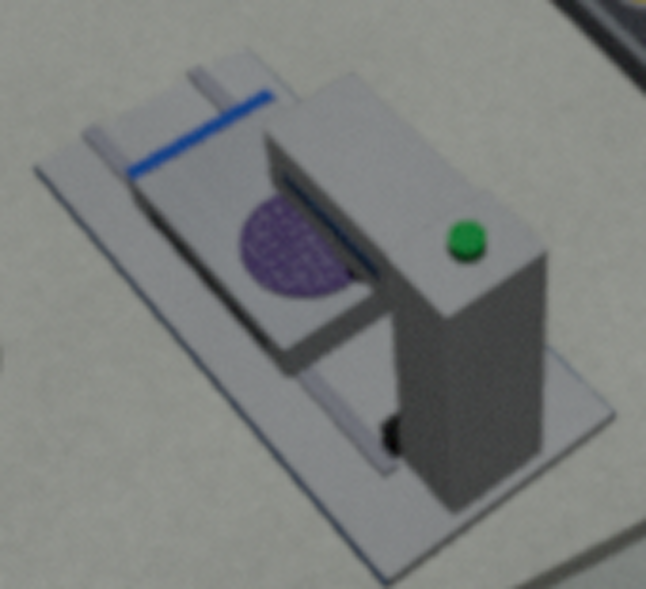

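The band in the crop runs (128,174) to (272,96), which puts the face centre near (0.541,-0.205) with the push direction about 9°. I'll travel high to the blue sensor and turn the tool about 82° so the wrist camera stays clear of the head later. The fingers will be shut.

send_rows:
  increments:
    - {"gripper":1,"linear":[0.02,0.03,0.005],"delta_rot":[0,0,0.06]}
    - {"gripper":1,"linear":[0.04,0.06,0.01],"delta_rot":[0,0,0.12]}
    - {"gripper":1,"linear":[0.06,0.095,0.015],"delta_rot":[0,0,0.18]}
    - {"gripper":1,"linear":[0.08,0.125,0.02],"delta_rot":[0,0,0.24]}
    - {"gripper":1,"linear":[0.1,0.155,0.02],"delta_rot":[0,0,0.3]}
    - {"gripper":1,"linear":[0.12,0.19,0.02],"delta_rot":[0,0,0.36]}
    - {"gripper":1,"linear":[0.14,0.22,0.02],"delta_rot":[0,0,0.42]}
    - {"gripper":1,"linear":[0.158,0.25,0.02],"delta_rot":[0,0,0.48]}

```text
clock: 0.95
position: [0.3278, -0.298, 0.2512]
ee_rot: [-0.0, 0.925, 0.381, 0.0]
contact_force: [1.0, -0.4, -0.7]
width: -0.0001
gripper_force: 0.0
```

send_rows:
  increments:
    - {"gripper":1,"linear":[0.02,0.03,0],"delta_rot":[0,0,0.06]}
    - {"gripper":1,"linear":[0.04,0.06,0],"delta_rot":[0,0,0.12]}
    - {"gripper":1,"linear":[0.06,0.095,0],"delta_rot":[0,0,0.18]}
    - {"gripper":1,"linear":[0.08,0.125,0],"delta_rot":[0,0,0.24]}
    - {"gripper":1,"linear":[0.1,0.155,0],"delta_rot":[0,0,0.3]}
    - {"gripper":1,"linear":[0.12,0.19,0],"delta_rot":[0,0,0.36]}
    - {"gripper":1,"linear":[0.14,0.22,0],"delta_rot":[0,0,0.42]}
    - {"gripper":1,"linear":[0.158,0.25,0],"delta_rot":[0,0,0.48]}

```text
clock: 1.75
position: [0.4858, -0.048, 0.2511]
ee_rot: [0.0, 0.808, 0.59, -0.0]
contact_force: [0.4, -1.7, 1.0]
width: -0.0002
gripper_force: 0.0
```

send_rows:
  increments:
    - {"gripper":1,"linear":[0.02,0.03,0],"delta_rot":[0,0,0.06]}
    - {"gripper":1,"linear":[0.04,0.06,0],"delta_rot":[0,0,0.12]}
    - {"gripper":1,"linear":[0.06,0.095,0],"delta_rot":[0,0,0.18]}
    - {"gripper":1,"linear":[0.08,0.125,0],"delta_rot":[0,0,0.24]}
    - {"gripper":1,"linear":[0.1,0.155,0],"delta_rot":[0,0,0.3]}
    - {"gripper":1,"linear":[0.12,0.19,0],"delta_rot":[0,0,0.36]}
    - {"gripper":1,"linear":[0.14,0.22,0],"delta_rot":[0,0,0.42]}
    - {"gripper":1,"linear":[0.158,0.25,0],"delta_rot":[0,0,0.47]}

```text
clock: 2.55
position: [0.6439, 0.2019, 0.2507]
ee_rot: [-0.0, 0.648, 0.762, -0.0]
contact_force: [0.4, -0.9, 0.3]
width: -0.0002
gripper_force: 0.0
```

```bash
python3 - <<'E'
from h import *
p,K,C=cam('wrist'); cv2.imwrite('pics/w1.png',p); np.savez('w1.npz',K=K,C=C); s=get_state(); print(s['clock'],s['position'],s['ee_rot'],s['qpos'].round(2),s['contact_force'],s['width'])
E
```

```text
2.6 [0.64666141 0.20725208 0.24986334] [-0.00079925  0.64659429  0.76282799  0.00293913] [0.21 0.42 1.23 0.   1.48 0.04] [4.1472371  3.18502916 0.87789674] 0.00023142313835935498
```

View pics/w1.png

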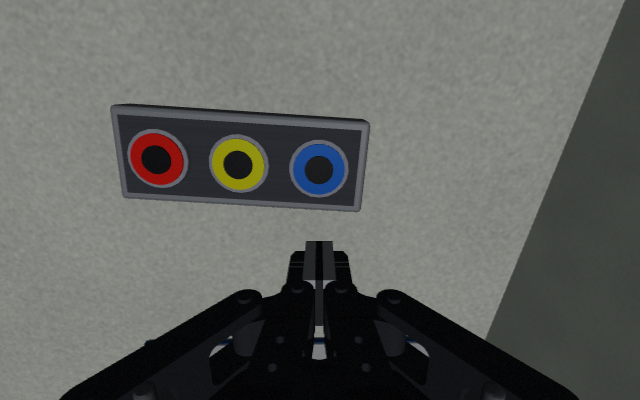

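The wrist view shows blue at (319,170), yellow (238,164) and red (156,159).

```bash
python3 - <<'E'
from h import *
d=np.load('w1.npz')
for p in[(319,170),(238,164),(156,159)]: print(ray(d['K'],d['C'],*p,.056).round(4))
E
```

```text
[0.6445 0.2001 0.056 ]
[0.5549 0.1926 0.056 ]
[0.4653 0.1839 0.056 ]
```

send_rows:
  increments:
    - {"gripper":1,"linear":[0.001,-0.001,-0.02],"delta_rot":[0,0,0]}
    - {"gripper":1,"linear":[0.001,-0.001,-0.045],"delta_rot":[0,0,0]}
    - {"gripper":1,"linear":[0.001,-0.001,-0.07],"delta_rot":[0,0,0]}
    - {"gripper":1,"linear":[0.001,-0.001,-0.095],"delta_rot":[0,0,0]}
    - {"gripper":1,"linear":[0.001,-0.001,-0.12],"delta_rot":[0,0,0]}
    - {"gripper":1,"linear":[0.001,-0.001,-0.14],"delta_rot":[0,0,0]}
    - {"gripper":1,"linear":[0.001,-0.001,-0.155],"delta_rot":[0,0,0]}
    - {"gripper":1,"linear":[0.001,-0.001,-0.163],"delta_rot":[0,0,0]}

```text
clock: 3.4
position: [0.643, 0.199, 0.0862]
ee_rot: [-0.001, 0.649, 0.761, -0.001]
contact_force: [-0.1, -0.7, -0.0]
width: 0.0002
gripper_force: 0.0
```

send_rows:
  increments:
    - {"gripper":1,"linear":[0,0,0],"delta_rot":[0,0,0]}
    - {"gripper":1,"linear":[0,0,0],"delta_rot":[0,0,0]}
    - {"gripper":1,"linear":[0,0,0],"delta_rot":[0,0,0]}
    - {"gripper":1,"linear":[0,0,0],"delta_rot":[0,0,0]}
    - {"gripper":1,"linear":[0,0,0],"delta_rot":[0,0,0]}
    - {"gripper":1,"linear":[0,0,0],"delta_rot":[0,0,0]}
    - {"gripper":1,"linear":[0,0,0],"delta_rot":[0,0,0]}
    - {"gripper":1,"linear":[0,0,0],"delta_rot":[0,0,0]}

```text
clock: 4.2
position: [0.6443, 0.1995, 0.0884]
ee_rot: [0.0, 0.649, 0.761, 0.0]
contact_force: [-0.3, -0.3, 0.4]
width: -0.0
gripper_force: 0.0
```

send_rows:
  increments:
    - {"gripper":1,"linear":[0,0,0],"delta_rot":[0,0,0]}
    - {"gripper":1,"linear":[0,0,0],"delta_rot":[0,0,0]}
    - {"gripper":1,"linear":[0,0,0],"delta_rot":[0,0,0]}
    - {"gripper":1,"linear":[0,0,0],"delta_rot":[0,0,0]}
    - {"gripper":1,"linear":[0,0,0],"delta_rot":[0,0,0]}
    - {"gripper":1,"linear":[0,0,0],"delta_rot":[0,0,0]}
    - {"gripper":1,"linear":[0,0,0],"delta_rot":[0,0,0]}
    - {"gripper":1,"linear":[0,0,0],"delta_rot":[0,0,0]}

```text
clock: 5.0
position: [0.6443, 0.1994, 0.0883]
ee_rot: [0.0, 0.649, 0.761, 0.0]
contact_force: [-0.3, 0.1, 0.4]
width: 0.0004
gripper_force: 0.0
```

send_rows:
  increments:
    - {"gripper":1,"linear":[0,0,0],"delta_rot":[0,0,0]}
    - {"gripper":1,"linear":[0,0,0],"delta_rot":[0,0,0]}
    - {"gripper":1,"linear":[0,0,0],"delta_rot":[0,0,0]}
    - {"gripper":1,"linear":[0,0,0],"delta_rot":[0,0,0]}
    - {"gripper":1,"linear":[0,0,0],"delta_rot":[0,0,0]}
    - {"gripper":1,"linear":[0,0,0],"delta_rot":[0,0,0]}
    - {"gripper":1,"linear":[0,0,0],"delta_rot":[0,0,0]}
    - {"gripper":1,"linear":[0,0,0],"delta_rot":[0,0,0]}

```text
clock: 5.8
position: [0.6443, 0.1994, 0.0883]
ee_rot: [0.0, 0.649, 0.761, 0.0]
contact_force: [0.4, -0.9, -0.4]
width: 0.0002
gripper_force: 0.0
```

send_rows:
  increments:
    - {"gripper":1,"linear":[0,0,0.02],"delta_rot":[0,0,0]}
    - {"gripper":1,"linear":[0,0,0.05],"delta_rot":[0,0,0]}
    - {"gripper":1,"linear":[0,0,0.085],"delta_rot":[0,0,0]}
    - {"gripper":1,"linear":[0,0,0.12],"delta_rot":[0,0,0]}
    - {"gripper":1,"linear":[0,0,0.15],"delta_rot":[0,0,0]}
    - {"gripper":1,"linear":[0,0,0.163],"delta_rot":[0,0,0]}
    - {"gripper":1,"linear":[0,0,0.163],"delta_rot":[0,0,0]}

```text
clock: 6.5
position: [0.6452, 0.1996, 0.2535]
ee_rot: [0.001, 0.649, 0.761, 0.002]
contact_force: [0.5, -0.0, -0.6]
width: -0.0002
gripper_force: 0.0
```

send_rows:
  increments:
    - {"gripper":1,"linear":[-0.012,-0.03,0],"delta_rot":[0,0,0]}
    - {"gripper":1,"linear":[-0.024,-0.06,0],"delta_rot":[0,0,0]}
    - {"gripper":1,"linear":[-0.036,-0.09,0],"delta_rot":[0,0,0]}
    - {"gripper":1,"linear":[-0.048,-0.12,0],"delta_rot":[0,0,0]}
    - {"gripper":1,"linear":[-0.06,-0.15,0],"delta_rot":[0,0,0]}
    - {"gripper":1,"linear":[-0.072,-0.18,0],"delta_rot":[0,0,0]}
    - {"gripper":1,"linear":[-0.084,-0.21,0],"delta_rot":[0,0,0]}
    - {"gripper":1,"linear":[-0.096,-0.24,0],"delta_rot":[0,0,0]}

```text
clock: 7.3
position: [0.5465, -0.0415, 0.2488]
ee_rot: [-0.002, 0.649, 0.761, -0.001]
contact_force: [1.0, 0.4, 1.5]
width: -0.0002
gripper_force: 0.0
```

send_rows:
  increments:
    - {"gripper":1,"linear":[-0.012,-0.03,0],"delta_rot":[0,0,0]}
    - {"gripper":1,"linear":[-0.024,-0.06,0],"delta_rot":[0,0,0]}
    - {"gripper":1,"linear":[-0.036,-0.09,0],"delta_rot":[0,0,0]}
    - {"gripper":1,"linear":[-0.048,-0.12,0],"delta_rot":[0,0,0]}
    - {"gripper":1,"linear":[-0.06,-0.145,0],"delta_rot":[0,0,0]}
    - {"gripper":1,"linear":[-0.07,-0.165,0],"delta_rot":[0,0,0]}
    - {"gripper":1,"linear":[-0.079,-0.18,0],"delta_rot":[0,0,0]}
    - {"gripper":1,"linear":[-0.079,-0.18,0],"delta_rot":[0,0,0]}

```text
clock: 8.1
position: [0.4673, -0.2217, 0.249]
ee_rot: [-0.002, 0.65, 0.76, -0.001]
contact_force: [-0.0, 0.7, 0.5]
width: -0.0001
gripper_force: 0.0
```

```bash
python3 - <<'E'
from h import *
p,K,C=cam('wrist');p,K,C=cam('wrist'); cv2.imwrite('pics/w2.png',p); np.savez('w2.npz',K=K,C=C); s=get_state(); print(s['clock'],s['position'],s['ee_rot'],s['qpos'].round(2),s['contact_force'],s['width'])
E
```

```text
8.2 [ 0.46860045 -0.2200099   0.24967346] [-1.60470708e-03  6.49483463e-01  7.60374002e-01  1.82807383e-04] [-0.57  0.18  1.59  0.    1.38 -0.73] [0.56203585 0.17409974 0.86088213] -0.00036899031505293066
```

View pics/w2.png

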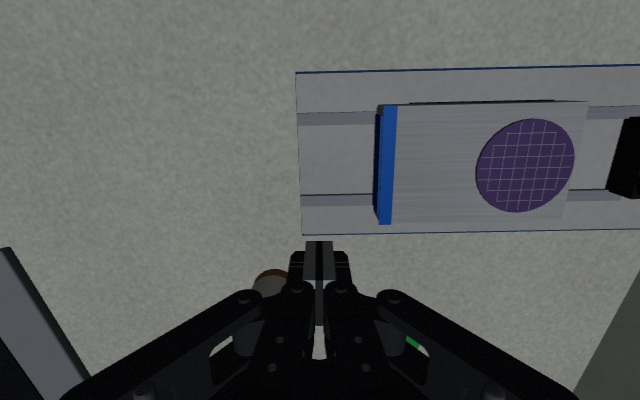

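The blue band's outer edge runs (385,106) to (379,223). The bed's left edge runs (296,72) to (302,235), its top edge ends at (640,65), and the wafer centre is at (526,165). The bottle is at the lower left, around (270,285).

```bash
python3 - <<'E'
from h import *
d=np.load('w2.npz'); f=lambda u,v,z: ray(d['K'],d['C'],u,v,z)[:2]
a,b=f(385,106,.066),f(379,223,.066); print('band',a,b,(a+b)/2); t=a-b; print('ang',np.degrees(np.arctan2(-t[0],t[1])))
w=f(526,165,.075); print('wafer',w); v=w-(a+b)/2; print(np.degrees(np.arctan2(v[1],v[0])),np.linalg.norm(v))
c,e,g=f(296,72,.018),f(302,235,.018),f(640,65,.018);print('bed',c,e,g,(c+e)/2); v=g-c; print('ang',np.degrees(np.arctan2(v[1],v[0])))
v=f(640,229,.018)-e; print(np.degrees(np.arctan2(v[1],v[0])))
E
```

```text
band [ 0.52329657 -0.14330392] [ 0.54472224 -0.26955978] [ 0.5340094  -0.20643185]
ang 9.631360169964752
wafer [ 0.67896641 -0.17830039]
10.982735883464397 0.1476614815155541
bed [ 0.42660962 -0.12327108] [ 0.46090664 -0.32127004] [ 0.80301798 -0.05725332] [ 0.44375813 -0.22227056]
ang 9.947851215551024
10.073519009466482
```

Push direction is 10°, the face is at (0.534,-0.206), about 79 mm of travel remains, and the face ends near (0.611,-0.193). Descending about 65 mm behind the face.

send_rows:
  increments:
    - {"gripper":1,"linear":[0.0015,0.0025,-0.03],"delta_rot":[0,0,0.016]}
    - {"gripper":1,"linear":[0.0015,0.0025,-0.06],"delta_rot":[0,0,0.016]}
    - {"gripper":1,"linear":[0.0015,0.0025,-0.09],"delta_rot":[0,0,0.016]}
    - {"gripper":1,"linear":[0.0015,0.0025,-0.12],"delta_rot":[0,0,0.016]}
    - {"gripper":1,"linear":[0.0015,0.0025,-0.15],"delta_rot":[0,0,0.016]}
    - {"gripper":1,"linear":[0.0015,0.0025,-0.175],"delta_rot":[0,0,0.016]}
    - {"gripper":1,"linear":[0.0015,0.0025,-0.195],"delta_rot":[0,0,0.016]}
    - {"gripper":1,"linear":[0.0015,0.0025,-0.205],"delta_rot":[0,0,0.016]}

```text
clock: 9.0
position: [0.4697, -0.216, 0.044]
ee_rot: [-0.002, 0.643, 0.766, -0.0]
contact_force: [0.2, 0.4, -0.3]
width: -0.0003
gripper_force: 0.0
```

send_rows:
  increments:
    - {"gripper":1,"linear":[0,0,-0.004],"delta_rot":[0,0,0]}
    - {"gripper":1,"linear":[0,0,-0.007],"delta_rot":[0,0,0]}
    - {"gripper":1,"linear":[0,0,-0.007],"delta_rot":[0,0,0]}

```text
clock: 9.3
position: [0.4713, -0.2181, 0.0397]
ee_rot: [0.001, 0.643, 0.766, 0.0]
contact_force: [-0.0, -0.0, 0.7]
width: -0.0002
gripper_force: 0.0
```

```bash
python3 - <<'E'
from h import *
p,K,C=cam('side'); cv2.imwrite('pics/s2.png',cv2.resize(p[60:240,230:470],(800,600),interpolation=cv2.INTER_CUBIC)); s=get_state(); print(s['clock'],s['position'],s['contact_force'])
E
```

```text
9.35 [ 0.47136517 -0.21823994  0.03999141] [ 0.51542945 -0.02821321  0.01035316]
```

View pics/s2.png

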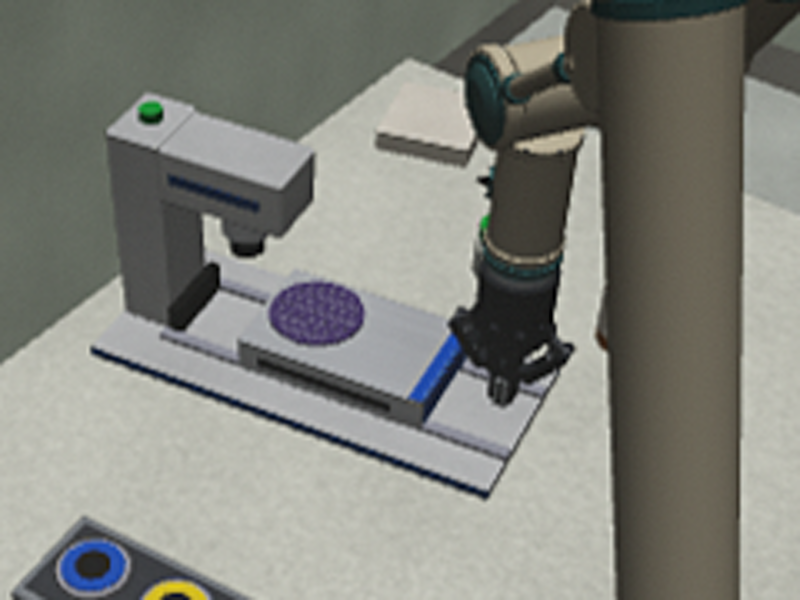

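The side crop shows clear space between the fingers (500,385) and the blue face (440,370), and the wrist is well away from the head. Pushing slowly.

send_rows:
  increments:
    - {"gripper":1,"linear":[0.008,0.0014,0],"delta_rot":[0,0,0]}
    - {"gripper":1,"linear":[0.016,0.0028,0],"delta_rot":[0,0,0]}
    - {"gripper":1,"linear":[0.024,0.0042,0],"delta_rot":[0,0,0]}
    - {"gripper":1,"linear":[0.032,0.0056,0],"delta_rot":[0,0,0]}
    - {"gripper":1,"linear":[0.04,0.007,0],"delta_rot":[0,0,0]}
    - {"gripper":1,"linear":[0.047,0.0083,0],"delta_rot":[0,0,0]}
    - {"gripper":1,"linear":[0.053,0.0093,0],"delta_rot":[0,0,0]}
    - {"gripper":1,"linear":[0.059,0.0104,0],"delta_rot":[0,0,0]}

```text
clock: 10.15
position: [0.5293, -0.2076, 0.0392]
ee_rot: [-0.001, 0.643, 0.766, -0.001]
contact_force: [-4.1, -1.1, 1.6]
width: 0.0001
gripper_force: 1.8
```

send_rows:
  increments:
    - {"gripper":1,"linear":[0.006,0.001,0],"delta_rot":[0,0,0]}
    - {"gripper":1,"linear":[0.012,0.0021,0],"delta_rot":[0,0,0]}
    - {"gripper":1,"linear":[0.018,0.0032,0],"delta_rot":[0,0,0]}
    - {"gripper":1,"linear":[0.024,0.0042,0],"delta_rot":[0,0,0]}
    - {"gripper":1,"linear":[0.03,0.0053,0],"delta_rot":[0,0,0]}
    - {"gripper":1,"linear":[0.036,0.0063,0],"delta_rot":[0,0,0]}
    - {"gripper":1,"linear":[0.042,0.0074,0],"delta_rot":[0,0,0]}
    - {"gripper":1,"linear":[0.048,0.0085,0],"delta_rot":[0,0,0]}

```text
clock: 10.95
position: [0.5781, -0.1989, 0.0392]
ee_rot: [-0.0, 0.643, 0.766, 0.0]
contact_force: [-4.2, -0.5, 0.3]
width: -0.0002
gripper_force: 1.8
```

send_rows:
  increments:
    - {"gripper":1,"linear":[0.003,0.0005,0],"delta_rot":[0,0,0]}
    - {"gripper":1,"linear":[0.006,0.001,0],"delta_rot":[0,0,0]}
    - {"gripper":1,"linear":[0.008,0.0014,0],"delta_rot":[0,0,0]}
    - {"gripper":1,"linear":[0.01,0.0018,0],"delta_rot":[0,0,0]}
    - {"gripper":1,"linear":[0.012,0.0021,0],"delta_rot":[0,0,0]}

```text
clock: 11.45
position: [0.5896, -0.1968, 0.0393]
ee_rot: [-0.0, 0.643, 0.766, 0.0]
contact_force: [-3.8, 1.0, 2.3]
width: 0.0001
gripper_force: 1.6
```

send_rows:
  increments:
    - {"gripper":1,"linear":[0.001,0.0002,0],"delta_rot":[0,0,0]}
    - {"gripper":1,"linear":[0.002,0.0004,0],"delta_rot":[0,0,0]}
    - {"gripper":1,"linear":[0.003,0.0005,0],"delta_rot":[0,0,0]}

```text
clock: 11.75
position: [0.5926, -0.1963, 0.0392]
ee_rot: [-0.0, 0.643, 0.766, 0.0]
contact_force: [-3.7, 1.2, 1.6]
width: -0.0001
gripper_force: 1.5
```

send_rows:
  increments:
    - {"gripper":1,"linear":[0.001,0.0002,0],"delta_rot":[0,0,0]}
    - {"gripper":1,"linear":[0.002,0.0004,0],"delta_rot":[0,0,0]}
    - {"gripper":1,"linear":[0.003,0.0005,0],"delta_rot":[0,0,0]}

```text
clock: 12.05
position: [0.5957, -0.1958, 0.0393]
ee_rot: [-0.0, 0.643, 0.766, 0.0]
contact_force: [-3.8, 1.1, 0.7]
width: 0.0001
gripper_force: 1.5
```

send_rows:
  increments:
    - {"gripper":1,"linear":[0.001,0.0002,0],"delta_rot":[0,0,0]}
    - {"gripper":1,"linear":[0.002,0.0004,0],"delta_rot":[0,0,0]}

```text
clock: 12.25
position: [0.5966, -0.1956, 0.0392]
ee_rot: [-0.001, 0.643, 0.766, -0.001]
contact_force: [-8.5, -0.3, 3.4]
width: -0.0001
gripper_force: 3.7
```

Force is rising, so the carriage is probably at the stop. I'll hold, press slightly more to confirm, then back off.

send_rows:
  increments:
    - {"gripper":1,"linear":[0.0005,0.0001,0],"delta_rot":[0,0,0]}
    - {"gripper":1,"linear":[0.001,0.0002,0],"delta_rot":[0,0,0]}
    - {"gripper":1,"linear":[0.001,0.0002,0],"delta_rot":[0,0,0]}

```text
clock: 12.55
position: [0.5965, -0.1956, 0.0393]
ee_rot: [-0.002, 0.643, 0.766, -0.001]
contact_force: [-8.1, -0.6, 3.6]
width: -0.0002
gripper_force: 4.0
```

send_rows:
  increments:
    - {"gripper":1,"linear":[-0.006,-0.001,0],"delta_rot":[0,0,0]}
    - {"gripper":1,"linear":[-0.02,-0.0035,0],"delta_rot":[0,0,0]}
    - {"gripper":1,"linear":[-0.04,-0.007,0],"delta_rot":[0,0,0]}
    - {"gripper":1,"linear":[-0.065,-0.0115,0],"delta_rot":[0,0,0]}
    - {"gripper":1,"linear":[-0.09,-0.016,0.01],"delta_rot":[0,0,0]}
    - {"gripper":1,"linear":[-0.11,-0.019,0.04],"delta_rot":[0,0,0]}
    - {"gripper":1,"linear":[-0.12,-0.021,0.08],"delta_rot":[0,0,0]}
    - {"gripper":1,"linear":[-0.12,-0.021,0.12],"delta_rot":[0,0,0]}

```text
clock: 13.35
position: [0.4769, -0.2168, 0.1605]
ee_rot: [0.0, 0.644, 0.765, -0.0]
contact_force: [0.7, -0.1, -0.4]
width: 0.0002
gripper_force: 0.0
```

send_rows:
  increments:
    - {"gripper":1,"linear":[0,0,0.03],"delta_rot":[0,0,0]}
    - {"gripper":1,"linear":[0,0,0.06],"delta_rot":[0,0,0]}
    - {"gripper":1,"linear":[0,0,0.09],"delta_rot":[0,0,0]}
    - {"gripper":1,"linear":[0,0,0.09],"delta_rot":[0,0,0]}
    - {"gripper":1,"linear":[0,0,0.09],"delta_rot":[0,0,0]}
    - {"gripper":1,"linear":[0,0,0.09],"delta_rot":[0,0,0]}

```text
clock: 13.95
position: [0.478, -0.2162, 0.2482]
ee_rot: [-0.001, 0.643, 0.766, -0.0]
contact_force: [0.5, 0.5, -0.1]
width: -0.0004
gripper_force: 0.0
```

```bash
python3 - <<'E'
from h import *
p,K,C=cam('wrist'); cv2.imwrite('pics/w3.png',p); np.savez('w3.npz',K=K,C=C); s=get_state(); print(s['clock'],s['position'],s['contact_force'])
E
```

```text
14.0 [ 0.47797001 -0.21609742  0.2478662 ] [-0.17720263  0.40553613 -0.57668869]
```

View pics/w3.png

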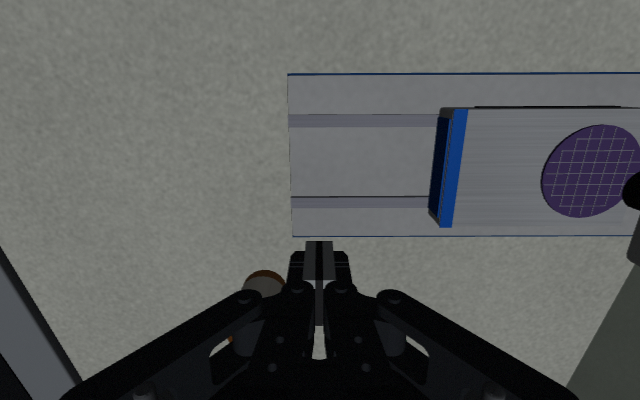

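The band's outer edge now runs (454,108) to (440,227), and the bed's left edge runs (288,74) to (292,236). I'll check the travel and hand in if it is home.

```bash
python3 - <<'E'
from h import *
d=np.load('w3.npz'); f=lambda u,v,z: ray(d['K'],d['C'],u,v,z)[:2]
m=(f(454,108,.066)+f(440,227,.066))/2; b=(f(288,74,.018)+f(292,236,.018))/2
n=np.array([.985,.174]); t=(m-b)@n-.05; print(m,b,t)
if t>.112: print(sign_off())
E
```

```text
[ 0.6129872  -0.19236845] [ 0.44357946 -0.22213334] 0.12204571617507877
the job is handed in; nothing more can be done
None
```

The job is handed in: the fingers held about 3 cm above the blue-ringed sensor for 2.4 s, then the carriage was pushed to its stop (about 120 mm measured) with about 9 N at most in the readings. The arm backed clear without going near the bottle, jar or wafer case; I have not seen the verdict.

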